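# Hang the double hooks on the revolving utensil rack

### The job

Hang every double hook that stands on the worktop astride a bar of the revolving rack, one hook to a bar, sitting flat on the bar with a leg down each side. Only the bar at the open front can be loaded from above, so push the turntable round by its posts, click by click, to bring up empty bars. Finish with the turntable clicked home and an empty bar at the front, and leave the tin and the salt shaker where they stand.

Things in the scene. Friction and masses are not known exactly. Their poses are not given: they have to be found in the camera images.
- hanger_1: double hook of sheet metal, all alike: upside-down U standing on two out-turned feet, 90 mm tall, 100 to 180 g. Flat upright legs 4 mm thick, 56 mm wide along x, 46 mm over their outsides along y (38 mm clear between); flat web on top, underside 86 mm up. The feet turn up 16 mm, 86 mm over both along y. Origin: bottom centre, z up. Half-turn symmetric. 3 or 4 are present
- hanger_2: double hook of sheet metal, all alike: upside-down U standing on two out-turned feet, 90 mm tall, 100 to 180 g. Flat upright legs 4 mm thick, 56 mm wide along x, 46 mm over their outsides along y (38 mm clear between); flat web on top, underside 86 mm up. The feet turn up 16 mm, 86 mm over both along y. Origin: bottom centre, z up. Half-turn symmetric. 3 or 4 are present
- hanger_3: double hook of sheet metal, all alike: upside-down U standing on two out-turned feet, 90 mm tall, 100 to 180 g. Flat upright legs 4 mm thick, 56 mm wide along x, 46 mm over their outsides along y (38 mm clear between); flat web on top, underside 86 mm up. The feet turn up 16 mm, 86 mm over both along y. Origin: bottom centre, z up. Half-turn symmetric. 3 or 4 are present
- hanger_4: double hook of sheet metal, all alike: upside-down U standing on two out-turned feet, 90 mm tall, 100 to 180 g. Flat upright legs 4 mm thick, 56 mm wide along x, 46 mm over their outsides along y (38 mm clear between); flat web on top, underside 86 mm up. The feet turn up 16 mm, 86 mm over both along y. Origin: bottom centre, z up. Half-turn symmetric. 3 or 4 are present
- rack: revolving utensil rack, light wood, fixed: turntable disc 330 mm across (top 42 mm up), hub 116 mm across up to 158 mm, five spoke-like bars 72 degrees apart, push posts between them. A fixed shelf, underside 192 mm up, covers all but the front bar: x -35 to 140, y -150 to 150 mm in this frame. Origin: base centre; -x is the open front, towards the robot within 0.3 rad
- front (a point): the front place of the rack, fixed: the point where the origin of a bar (middle of its top face, 140 mm up) lies when that bar is clicked at the front
- turntable (a joint): turntable angle, rad, counter-clockwise from above; turns endlessly either way, clicks home at multiples of 1.257 (0: bar0 at the front; at -1.257 bar1). 3 to 4 N sideways on a post moves it out of its click; past half way (0.628) a spring pulls it on into the next click within two seconds
- bar0 (a point): bar 0 of the rack: flat level steel bar, 22 mm wide, 12 mm tall, running outward from the hub. Origin on its top face, 140 mm above the worktop, in the middle of its free length (97 mm, from hub to an upturned end stop 30 mm wide and 14 mm high), 106.5 mm from the rack's axis; x outward along the bar, z up
- bar1 (a point): bar 1 of the rack: flat level steel bar, 22 mm wide, 12 mm tall, running outward from the hub. Origin on its top face, 140 mm above the worktop, in the middle of its free length (97 mm, from hub to an upturned end stop 30 mm wide and 14 mm high), 106.5 mm from the rack's axis; x outward along the bar, z up
- bar2 (a point): bar 2 of the rack: flat level steel bar, 22 mm wide, 12 mm tall, running outward from the hub. Origin on its top face, 140 mm above the worktop, in the middle of its free length (97 mm, from hub to an upturned end stop 30 mm wide and 14 mm high), 106.5 mm from the rack's axis; x outward along the bar, z up
- bar3 (a point): bar 3 of the rack: flat level steel bar, 22 mm wide, 12 mm tall, running outward from the hub. Origin on its top face, 140 mm above the worktop, in the middle of its free length (97 mm, from hub to an upturned end stop 30 mm wide and 14 mm high), 106.5 mm from the rack's axis; x outward along the bar, z up
- bar4 (a point): bar 4 of the rack: flat level steel bar, 22 mm wide, 12 mm tall, running outward from the hub. Origin on its top face, 140 mm above the worktop, in the middle of its free length (97 mm, from hub to an upturned end stop 30 mm wide and 14 mm high), 106.5 mm from the rack's axis; x outward along the bar, z up
- post0 (a point): head of push post 0: upright steel post 16 mm thick standing on the turntable disc 150 mm from the rack's axis, half way between two bars (36 degrees counter-clockwise, seen from above, of bar 0), with a rounded head; this point is on its axis, 128 mm above the worktop, 8 mm below its very top
- post1 (a point): head of push post 1: upright steel post 16 mm thick standing on the turntable disc 150 mm from the rack's axis, half way between two bars (36 degrees counter-clockwise, seen from above, of bar 1), with a rounded head; this point is on its axis, 128 mm above the worktop, 8 mm below its very top
- post2 (a point): head of push post 2: upright steel post 16 mm thick standing on the turntable disc 150 mm from the rack's axis, half way between two bars (36 degrees counter-clockwise, seen from above, of bar 2), with a rounded head; this point is on its axis, 128 mm above the worktop, 8 mm below its very top
- post3 (a point): head of push post 3: upright steel post 16 mm thick standing on the turntable disc 150 mm from the rack's axis, half way between two bars (36 degrees counter-clockwise, seen from above, of bar 3), with a rounded head; this point is on its axis, 128 mm above the worktop, 8 mm below its very top
- post4 (a point): head of push post 4: upright steel post 16 mm thick standing on the turntable disc 150 mm from the rack's axis, half way between two bars (36 degrees counter-clockwise, seen from above, of bar 4), with a rounded head; this point is on its axis, 128 mm above the worktop, 8 mm below its very top
- tin: food tin, 57 mm across and 72 mm tall, a bystander; origin at the centre of its underside
- mill: small salt shaker, 44 mm across and 90 mm tall, a bystander; origin at the centre of its underside
Not all that is in view belongs to the job. What is shaped like the hanger_4 but blue or purple is not meant. Leave any orange look-alike of the hanger_1 alone.

How it is judged (in metres and radians):
At the end, for the whole second after the job is handed in: every double hook present sits flat astride a bar (height within 8 mm, within 32 mm of the bar's middle along it and 18 mm across it, tilted under 0.2 rad) and still (under 0.15 m/s); no hook within 70 mm of the front place, where an empty bar is clicked (within 15 mm) (((x of hanger_1 in the frame of bar0 between -0.032 and 0.032 m and y of hanger_1 in the frame of bar0 between -0.018 and 0.018 m and z of hanger_1 in the frame of bar0 between -0.095 and -0.08 m) or (x of hanger_1 in the frame of bar1 between -0.032 and 0.032 m and y of hanger_1 in the frame of bar1 between -0.018 and 0.018 m and z of hanger_1 in the frame of bar1 between -0.095 and -0.08 m) or (x of hanger_1 in the frame of bar2 between -0.032 and 0.032 m and y of hanger_1 in the frame of bar2 between -0.018 and 0.018 m and z of hanger_1 in the frame of bar2 between -0.095 and -0.08 m) or (x of hanger_1 in the frame of bar3 between -0.032 and 0.032 m and y of hanger_1 in the frame of bar3 between -0.018 and 0.018 m and z of hanger_1 in the frame of bar3 between -0.095 and -0.08 m) or (x of hanger_1 in the frame of bar4 between -0.032 and 0.032 m and y of hanger_1 in the frame of bar4 between -0.018 and 0.018 m and z of hanger_1 in the frame of bar4 between -0.095 and -0.08 m)) and ((x of hanger_2 in the frame of bar0 between -0.032 and 0.032 m and y of hanger_2 in the frame of bar0 between -0.018 and 0.018 m and z of hanger_2 in the frame of bar0 between -0.095 and -0.08 m) or (x of hanger_2 in the frame of bar1 between -0.032 and 0.032 m and y of hanger_2 in the frame of bar1 between -0.018 and 0.018 m and z of hanger_2 in the frame of bar1 between -0.095 and -0.08 m) or (x of hanger_2 in the frame of bar2 between -0.032 and 0.032 m and y of hanger_2 in the frame of bar2 between -0.018 and 0.018 m and z of hanger_2 in the frame of bar2 between -0.095 and -0.08 m) or (x of hanger_2 in the frame of bar3 between -0.032 and 0.032 m and y of hanger_2 in the frame of bar3 between -0.018 and 0.018 m and z of hanger_2 in the frame of bar3 between -0.095 and -0.08 m) or (x of hanger_2 in the frame of bar4 between -0.032 and 0.032 m and y of hanger_2 in the frame of bar4 between -0.018 and 0.018 m and z of hanger_2 in the frame of bar4 between -0.095 and -0.08 m)) and ((x of hanger_3 in the frame of bar0 between -0.032 and 0.032 m and y of hanger_3 in the frame of bar0 between -0.018 and 0.018 m and z of hanger_3 in the frame of bar0 between -0.095 and -0.08 m) or (x of hanger_3 in the frame of bar1 between -0.032 and 0.032 m and y of hanger_3 in the frame of bar1 between -0.018 and 0.018 m and z of hanger_3 in the frame of bar1 between -0.095 and -0.08 m) or (x of hanger_3 in the frame of bar2 between -0.032 and 0.032 m and y of hanger_3 in the frame of bar2 between -0.018 and 0.018 m and z of hanger_3 in the frame of bar2 between -0.095 and -0.08 m) or (x of hanger_3 in the frame of bar3 between -0.032 and 0.032 m and y of hanger_3 in the frame of bar3 between -0.018 and 0.018 m and z of hanger_3 in the frame of bar3 between -0.095 and -0.08 m) or (x of hanger_3 in the frame of bar4 between -0.032 and 0.032 m and y of hanger_3 in the frame of bar4 between -0.018 and 0.018 m and z of hanger_3 in the frame of bar4 between -0.095 and -0.08 m)) and ((x of hanger_4 in the frame of bar0 between -0.032 and 0.032 m and y of hanger_4 in the frame of bar0 between -0.018 and 0.018 m and z of hanger_4 in the frame of bar0 between -0.095 and -0.08 m) or (x of hanger_4 in the frame of bar1 between -0.032 and 0.032 m and y of hanger_4 in the frame of bar1 between -0.018 and 0.018 m and z of hanger_4 in the frame of bar1 between -0.095 and -0.08 m) or (x of hanger_4 in the frame of bar2 between -0.032 and 0.032 m and y of hanger_4 in the frame of bar2 between -0.018 and 0.018 m and z of hanger_4 in the frame of bar2 between -0.095 and -0.08 m) or (x of hanger_4 in the frame of bar3 between -0.032 and 0.032 m and y of hanger_4 in the frame of bar3 between -0.018 and 0.018 m and z of hanger_4 in the frame of bar3 between -0.095 and -0.08 m) or (x of hanger_4 in the frame of bar4 between -0.032 and 0.032 m and y of hanger_4 in the frame of bar4 between -0.018 and 0.018 m and z of hanger_4 in the frame of bar4 between -0.095 and -0.08 m)) and angle between each of hanger_1, hanger_2, hanger_3, hanger_4's own z axis and vertical below 0.2 rad and linear speed of each of hanger_1, hanger_2, hanger_3, hanger_4 below 0.15 m/s and horizontal distance between each of hanger_1, hanger_2, hanger_3, hanger_4 and front above 0.07 m and horizontal distance between any of bar0, bar1, bar2, bar3, bar4 and front below 0.015 m); the robot touches nothing.
It fails at once if the tin is pushed more than 30 mm from where it stood, or tipped (distance of tin from where it was at the start of the episode above 0.03 m or angle between tin's own z axis and vertical above 0.5 rad).
It fails at once if the salt shaker is pushed more than 30 mm from where it stood, or tipped (distance of mill from where it was at the start of the episode above 0.03 m or angle between mill's own z axis and vertical above 0.5 rad).
Of hanger_1, hanger_2, hanger_3, hanger_4 only 3 to 4 are there at a start; the rules pass over those that are not, and their reading is None.
At some moment in a run one of hanger_1, hanger_2, hanger_3, hanger_4 may be knocked a few centimetres aside while the robot is not near it.
It also fails if it takes over 210 s, if anything falls off the work surface, if the arm or the gripper's body presses on something with over 40 N, if the wrist force passes 120 N, or if a joint passes its speed limit or range.

### The arm

A 6-joint arm with a two-finger parallel gripper is mounted at the origin on a cart in front of the work surface, level with it; the furniture and walls round the work are solid. World frame = base frame: x ahead of the robot, y to its left, z up, the work surface at z = 0. Lengths are in mm, angles in degrees, forces in N, time in s.
With the tool pointing down it reaches from about 350 to 850 mm from the base axis. Payload 8.1 kg.
Tool frame: the origin (TCP) lies between the finger pads; the fingertips stand 11 mm ahead of it and the grasp point (between the pads) lies 8 mm behind it; z points along the fingers, y is the line along which they close (so a half turn about z gives the same grasp; the last joint's range is limited). The gripper opens to 85 mm and grips with 20 to 120 N. Pads are 22 mm wide; open, the fingers measure 114 mm over their backs; the gripper's body (76 mm by 85 mm) begins 54 mm behind the grasp point. The pads swing forward as they close: fully open they stand 13 mm farther back than shut.
Start: joints at [-78.117, 7.471, 85.268, -0, 87.261, -4.893], TCP at [173.201, -574.462, 242.292] pointing down, gripper open.
Joint ranges: [-169.43, 169.43], [-51.17, 129.36], [1.28, 143.12], [-76.62, 256.62], [0, 156.53], [-152.29, 152.29]. Speed limits (degrees/s): [136.94, 136.94, 159.86, 180, 180, 180].

### API

Orientations are given as [roll, pitch, yaw] about the fixed x, y, z axes, in that order (R = Rz(yaw) Ry(pitch) Rx(roll)).
In Python, from bench import r, snapshot, get_calibration gives the robot as it stands.
- The arm moves only by the tool step_arm, never from a script. Its argument "rows" is a list of rows, each a list of 2 entries, a list of its own where there are three numbers: the shift along the tool's x, y, z in mm, then the turn about the tool's z in degrees. In form: [[[tx, ty, tz], yaw], ...]. A call has 1 to 12 rows; each row is the pose to reach, as a shift and turn from the pose commanded when the call began, along the tool's axes at that moment; what a row does not reach only later rows make up. A row lasts 1/10 s, in which the tool goes at most 50 mm and 8.59 degrees, less where a joint would pass 70% of its speed; a pose out of reach is approached as far as the arm can. A call with a gripper value outside its range is refused whole. "fingers" is the opening, from 0 (shut) to 1 (fully open), set as the call begins (left out, the last holds). The fingers move at their own pace and stop on an object; "squeeze" is the grip in N (left out, the last holds). Time passes only in rows, so rows that repeat a pose let the fingers close. It gives the time, the measured TCP pose, the force, the opening and the grip force at its end, in the units of the state.
- r.sense(): the state, without advancing time (a new reading comes with each control period).
- snapshot(name): name is "scene" or "top"; returns the picture (420x560x3 uint8, blue, green, red); there is no depth.
- get_calibration(name): a dict with "fovy" (degrees; the focal length in pixels is half the picture's height over the tangent of half this angle, whatever the lens; pixels are square), "cx", "cy" (the principal point, pixels), "eye" and "orientation" of the camera in the world. Camera axes: x right, y up, looking along -z (the intrinsics and any distortion apply to the point x, -y, -z); pixel columns grow to the right and rows downward; lengths in mm; the calibration is good to about 2 mm. A picture is of the moment at which its call begins. get_calibration takes no time and is no camera call.
- r.hand_in(): hands the job in; it is judged then, once.
The state is a dict: "time": time; "joint_pos": joint angles; "qd": joint speeds; "joint_efforts": joint torques, N m; "tool_pos": TCP position; "tcp_rot": TCP orientation; "ft_force": force on the tool from outside, world axes, zero at the start; "wrist_torque": the same for the moment, N m; "finger_gap": finger opening in mm; "grip_force": force on a finger pad.
Only numpy, scipy, OpenCV 4.12 (cv2) and the standard library are available. Lean on these libraries where they do the work, as an engineer would, in place of code of your own. Each camera call takes 0.05 s, during which the arm holds its last target. There are 200 camera calls.

## Working session

There is one attempt and no reset: what is moved stays moved. The work goes in short steps, Python scripts to look and compute and a tool call to move; the robot and the scene stay as the last step left them, time stands still between calls to the robot, and variables do not carry over. Pictures are saved under pics/ and viewed, at most 14 in all, crops included, and the job is handed in when it is done.

Besides the shell and the picture viewer there is one more tool, called after "Call:" by a JSON object that holds its "api" and its "payload", one argument or row to a line. step_arm: Moves the arm, as the interface text tells. Its arguments: {"type":"object","properties":{"rows":{"type":"array"},"fingers":{"type":"number"},"squeeze":{"type":"number"}},"required":["rows"]}

```bash
mkdir -p pics; ls
python3 - <<'E'
from bench import r,snapshot,get_calibration
import cv2
for n in("scene","top"):
    cv2.imwrite(f"pics/{n}0.png",snapshot(n)); print(get_calibration(n))
print(r.sense())
E
```

```text
pics
{'fovy': 46.239923536213496, 'cx': 274.70690865702676, 'cy': 214.4777059283999, 'eye': array([-364.31298601,  756.86018793, 1205.42577956]), 'orientation': array([  47.61764582,    1.12979657, -133.34661956])}
{'fovy': 52.73436892898214, 'cx': 276.74951416194705, 'cy': 203.77104996569395, 'eye': array([ 290.98071151,  -68.60377623, 1610.96072574]), 'orientation': array([  8.92475349,   0.26942393, -90.70872841])}
{'time': 0.1, 'joint_pos': array([-7.81187649e+01,  7.51304536e+00,  8.53234350e+01,  8.86302219e-04,
        8.72602322e+01, -4.89282350e+00]), 'qd': array([-0.01506994, -0.05325442, -0.22586751, -0.05384225,  0.05223657,
       -0.05236204]), 'joint_efforts': array([ 1.82728185e-03, -5.70948780e+01, -5.01944017e+01, -9.31092131e-05,
        7.90187682e-03,  4.81071208e-05]), 'tool_pos': array([ 173.09042115, -573.99757064,  241.32190663]), 'tcp_rot': array([-1.79903715e+02, -9.13080393e-03,  1.67740079e+01]), 'ft_force': array([-0.36780468, -0.38165307, -0.51386631]), 'wrist_torque': array([ 0.03441047, -0.00675236,  0.036513  ]), 'grip_force': 0.0, 'finger_gap': 85.42420987365426}
```

View pics/scene0.png

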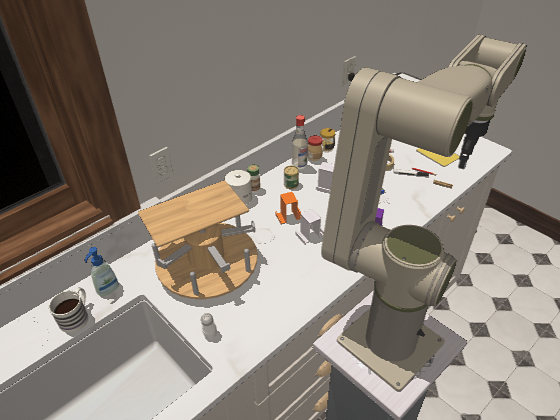

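View pics/top0.png

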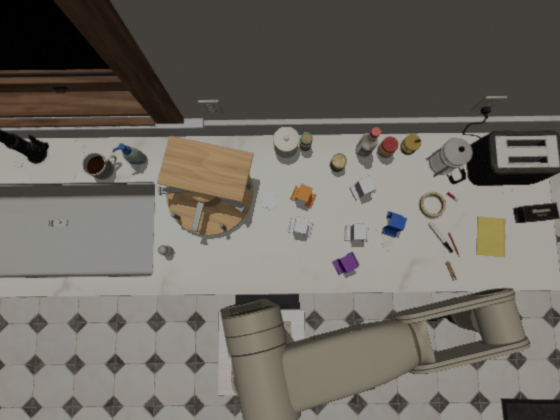

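Top view: grey hooks near (300,228), (364,187) and (358,233). The orange (304,196), blue (395,223) and purple (347,264) ones are look-alikes to leave alone. The mill is at (165,250) and the tin near (339,162). Now a closer crop.

```bash
cat > h.py <<'E'
from bench import r,snapshot,get_calibration
import cv2,numpy as np
from scipy.spatial.transform import Rotation as Ro
def cam(n):
    c=get_calibration(n); f=210/np.tan(np.radians(c['fovy']/2))
    return c,f,Ro.from_euler('xyz',c['orientation'],degrees=True).as_matrix()
def px2w(n,u,v,z):
    c,f,R=cam(n); d=R@np.array([(u-c['cx'])/f,-(v-c['cy'])/f,-1]); e=np.array(c['eye'])
    return e+d*(z-e[2])/d[2]
def w2px(n,p):
    c,f,R=cam(n); q=R.T@(np.array(p)-c['eye']); return np.array([c['cx']-f*q[0]/q[2],c['cy']+f*q[1]/q[2]])
def crop(n,x0,y0,x1,y1,k,name,img=None):
    im=snapshot(n) if img is None else img
    im=cv2.resize(im[y0:y1,x0:x1],None,fx=k,fy=k,interpolation=cv2.INTER_CUBIC)
    for x in range((x0+9)//10*10,x1,10):
        cv2.line(im,((x-x0)*k,0),((x-x0)*k,4 if x%50 else 12),(0,0,255),1)
        if x%50==0: cv2.putText(im,str(x),((x-x0)*k,24),0,.4,(0,0,255))
    for y in range((y0+9)//10*10,y1,10):
        cv2.line(im,(0,(y-y0)*k),(4 if y%50 else 12,(y-y0)*k),(0,0,255),1)
        if y%50==0: cv2.putText(im,str(y),(14,(y-y0)*k+4),0,.4,(0,0,255))
    cv2.imwrite(f"pics/{name}.png",im)
E
python3 - <<'E'
from h import *
t=cv2.imread('pics/top0.png')
crop('top',280,170,410,270,6,'topc',t)
crop('top',150,135,262,265,4,'rackc',t)
for u,v in [(300,226),(364,186),(359,232)]: print(px2w('top',u,v,90))
E
```

```text
[ 447.72652018 -147.18123147   90.        ]
[ 591.46116022 -384.0664214    90.        ]
[ 423.36019887 -358.66051611   90.        ]
```

View pics/topc.png

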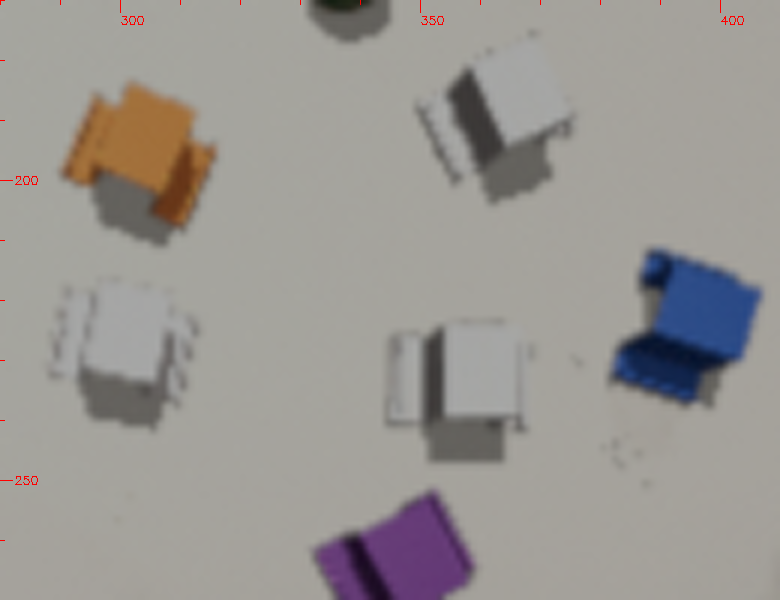

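View pics/rackc.png

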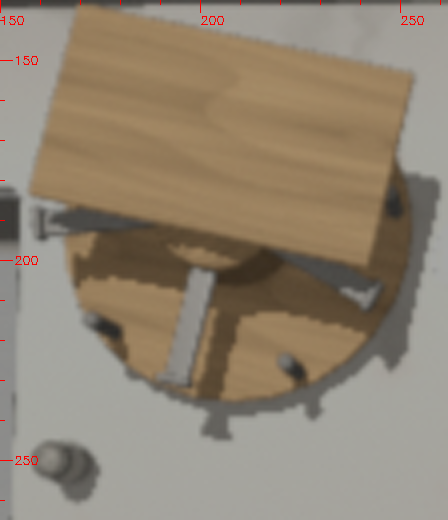

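Top crop: three plain grey hooks, webs centred about (302,225), (367,186) and (360,232); no fourth is seen. Rack crop: front bar runs from (201,202) to the end stop at (194,231), posts at (173,215) and (222,225). The bars look empty.

Run:
```python
from h import *
from scipy.optimize import least_squares
H={'A':[(97,280),(175,295),(165,383),(82,372)],'B':[(470,68),(535,38),(573,115),(505,155)],'C':[(443,325),(520,322),(522,415),(445,420)]}
for k,c in H.items():
    p=np.array([px2w('top',280+x/6,170+y/6,90)[:2] for x,y in c])
    print(k,p.mean(0).round(),[round(float(np.linalg.norm(p[i]-p[i-1]))) for i in range(4)],
      'ang edges(deg)',[round(float(np.degrees(np.arctan2(*(p[i]-p[i-1])[::-1]))%180)) for i in range(4)])
d=np.array([px2w('top',150+x/4,135+y/4,42)[:2] for x,y in [(64,250),(80,310),(130,372),(170,393),(230,402),(300,390),(350,360),(400,290),(411,240)]])
s=least_squares(lambda q:np.hypot(*(d-q[:2]).T)-165,[500,100]); c=s.x; print('axis',c,s.fun.round())
s3=least_squares(lambda q:np.hypot(*(d-q[:2]).T)-q[2],[500,100,165]); print(s3.x)
for nm,x,y,z in[('post',91,317,134),('post',286,357,134),('hubend',203,268,140),('stop',174,380,150),('stopL',40,222,150),('stopR',366,292,150)]:
    p=px2w('top',150+x/4,135+y/4,z)[:2]-c; print(nm,(p+c).round(),np.hypot(*p).round(),np.degrees(np.arctan2(p[1],p[0])).round(1)%360)
for x,y in[(80,5),(413,73),(370,265),(28,193)]: print(px2w('top',150+x/4,135+y/4,204).round())
print('mill',px2w('top',150+52/4,135+460/4,90).round())
```

```text
A [ 450. -153.] [56, 48, 53, 50] ang edges(deg) [170, 78, 172, 82]
B [ 593. -394.] [57, 44, 53, 49] ang edges(deg) [19, 114, 23, 120]
C [ 424. -364.] [57, 46, 56, 46] ang edges(deg) [179, 92, 179, 93]
axis [585.33561695 189.45692829] [-1. -1.  1.  1. -1. -0.  0. -0. -1.]
[584.32966128 189.42149801 164.20200658]
post [490. 302.] 147.0 130.1
post [453. 130.] 145.0 204.2
hubend [532. 203.] 55.0 165.9
stop [432. 225.] 157.0 167.1
stopL [573. 345.] 156.0 94.5
stopR [507.  59.] 153.0 239.2
[753. 301. 204.]
[688.  14. 204.]
[522.  50. 204.]
[588. 341. 204.]
mill [368. 345.  90.]
```

Grey hooks: A (450,-153, x-axis at about -9°), B (593,-394, about 23°), C (424,-364, about -1°). Rack axis is (585,190) with the front at 167.2°, so the front bar's middle is at (481,214). Edge lengths and the disc radius match the description. Starting with A.

```bash
cat >> h.py <<'E'
def go(*ts,frm=None):
    s=r.sense(); p=np.array(s['tool_pos']) if frm is None else np.array(frm[:3]); rot=s['tcp_rot'].copy()
    R=Ro.from_euler('xyz',rot,degrees=True).as_matrix()
    print('t',round(s['time'],1),'at',np.round(s['tool_pos'],1),'rot',rot.round(1),'gap',round(s['finger_gap'],1),'F',s['ft_force'].round(1))
    for t in ts:
        sh=R.T@(np.array(t[:3])-p); print(t,'->',sh.round(1),'turn',round(-(t[3]-rot[2]),1))
E
python3 - <<'E'
from h import *
go((450,-153,240,-9),(450,-153,130,-9))
E
```

```text
t 0.1 at [ 173.1 -574.   241.3] rot [-179.9   -0.    16.8] gap 85.4 F [-0.4 -0.4 -0.5]
(450, -153, 240, -9) -> [ 386.6 -323.2    1.9] turn 25.8
(450, -153, 130, -9) -> [ 386.6 -323.   111.9] turn 25.8
```

Call:
{"api": "step_arm", "payload": {
  "rows": [
    [[387, -323, 2], 25.8],
    [[387, -323, 2], 25.8],
    [[387, -323, 2], 25.8],
    [[387, -323, 2], 25.8],
    [[387, -323, 2], 25.8],
    [[387, -323, 2], 25.8],
    [[387, -323, 2], 25.8],
    [[387, -323, 2], 25.8],
    [[387, -323, 2], 25.8],
    [[387, -323, 2], 25.8],
    [[387, -323, 2], 25.8],
    [[387, -323, 2], 25.8]
  ],
  "fingers": 1
}}

```text
time: 1.3
tool_pos: [450.8, -152.1, 239.9]
tcp_rot: [-180.0, 0.1, -8.8]
ft_force: [0.8, -0.1, -0.4]
finger_gap: 85.6
grip_force: 0.0
```

Call:
{"api": "step_arm", "payload": {
  "rows": [
    [[0, 0, 40], 0],
    [[0, 0, 80], 0],
    [[0, 0, 105], 0],
    [[0, 0, 105], 0],
    [[0, 0, 105], 0]
  ]
}}

```text
time: 1.8
tool_pos: [449.8, -154.6, 135.6]
tcp_rot: [180.0, 0.1, -9.1]
ft_force: [-0.2, -1.0, 0.3]
finger_gap: 85.2
grip_force: 0.0
```

Run:
```python
from h import *
a=snapshot('top');b=snapshot('scene')
crop('top',250,170,380,270,6,'a1',a)
crop('scene',250,180,350,260,7,'a2',b)
go((450,-153,72,-9))
```

```text
t 1.9 at [ 451.4 -154.8  137.5] rot [179.9  -0.2  -9.1] gap 85.6 F [-0.4  0.3  0.8]
(450, -153, 72, -9) -> [-1.9 -1.7 65.4] turn -0.1
```

View pics/a2.png

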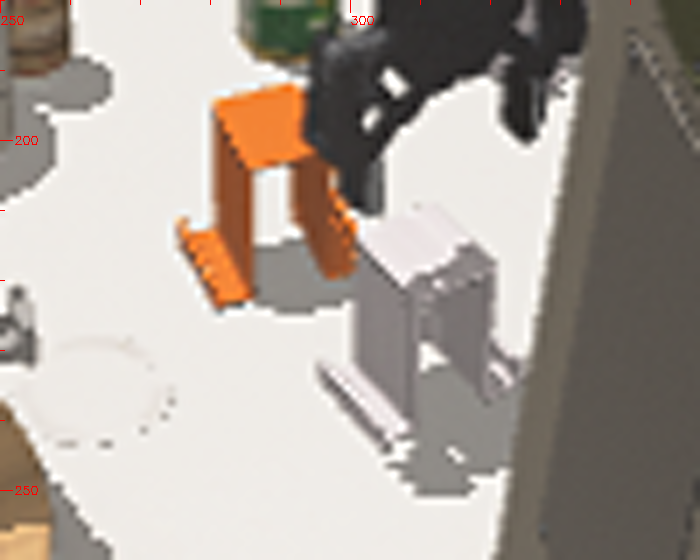

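Scene crop: the grey hook's web is centred at about (310,215), with the fingers above it and clear of the orange one. Cross-checking its position with this view.

Run:
```python
from h import *
p=np.array([px2w('scene',250+x/7,180+y/7,90)[:2] for x,y in [(357,235),(425,205),(495,258),(413,290)]]);print(p.round(),p.mean(0).round())
```

```text
[[ 481. -132.]
 [ 473. -171.]
 [ 423. -168.]
 [ 435. -124.]] [ 453. -149.]
```

Call:
{"api": "step_arm", "payload": {
  "rows": [
    [[0, -2, 30], 0],
    [[0, -2, 50], 0],
    [[0, -2, 66], 0],
    [[0, -2, 66], 0],
    [[0, -2, 66], 0]
  ]
}}

```text
time: 2.4
tool_pos: [451.8, -152.1, 71.0]
tcp_rot: [180.0, -0.1, -9.0]
ft_force: [0.2, -0.4, -0.0]
finger_gap: 85.0
grip_force: 0.0
```

Call:
{"api": "step_arm", "payload": {
  "rows": [
    [[0, 0, 0], 0],
    [[0, 0, 0], 0],
    [[0, 0, 0], 0],
    [[0, 0, 0], 0],
    [[0, 0, 0], 0],
    [[0, 0, 0], 0],
    [[0, 0, 0], 0],
    [[0, 0, 0], 0]
  ],
  "fingers": 0,
  "squeeze": 35
}}

```text
time: 3.2
tool_pos: [451.7, -152.0, 70.7]
tcp_rot: [180.0, -0.1, -9.0]
ft_force: [-0.6, 0.2, 6.7]
finger_gap: 45.8
grip_force: 36.0
```

Gripped at 45.8 mm. Lifting and carrying it over the front bar.

Call:
{"api": "step_arm", "payload": {
  "rows": [
    [[0, 0, -20], 0],
    [[0, 0, -50], 0],
    [[0, 0, -90], 0],
    [[0, 0, -130], 0],
    [[0, 0, -169], 0],
    [[0, 0, -169], 0],
    [[0, 0, -169], 0]
  ]
}}

```text
time: 3.9
tool_pos: [451.4, -151.8, 239.4]
tcp_rot: [180.0, -0.1, -9.0]
ft_force: [-0.7, 0.7, -2.5]
finger_gap: 45.7
grip_force: 36.0
```

Run:
```python
from h import *
go((481,214,241,-12.8))
```

```text
t 3.9 at [ 451.4 -151.8  239.4] rot [ 1.8e+02 -1.0e-01 -9.0e+00] gap 45.7 F [-0.7  0.7 -2.5]
(481, 214, 241, -12.8) -> [ -28.1 -365.9   -1.9] turn 3.8
```

Call:
{"api": "step_arm", "payload": {
  "rows": [
    [[-28, -366, -2], 3.8],
    [[-28, -366, -2], 3.8],
    [[-28, -366, -2], 3.8],
    [[-28, -366, -2], 3.8],
    [[-28, -366, -2], 3.8],
    [[-28, -366, -2], 3.8],
    [[-28, -366, -2], 3.8],
    [[-28, -366, -2], 3.8],
    [[-28, -366, -2], 3.8],
    [[-28, -366, -2], 3.8],
    [[-28, -366, -2], 3.8]
  ]
}}

```text
time: 5.0
tool_pos: [480.1, 213.1, 239.2]
tcp_rot: [179.9, 0.1, -12.9]
ft_force: [-0.1, 0.1, -0.6]
finger_gap: 45.8
grip_force: 36.2
```

Run:
```python
from h import *
a=snapshot('top');b=snapshot('scene')
crop('scene',135,170,285,300,5,'b2',b)
crop('top',150,150,270,270,5,'b1',a)
go((481,214,241,-12.8))
print(w2px('scene',(481,214,140)),w2px('scene',(432,225,140)),w2px('scene',(532,203,140)))
```

```text
t 5.1 at [480.6 213.1 239.9] rot [180.    0.  -12.9] gap 45.8 F [ 0.7 -0.4 -1.8]
(481, 214, 241, -12.8) -> [ 0.2 -1.  -1.1] turn -0.1
[218.92871474 256.5428848 ] [226.55303795 267.4701501 ] [211.22737112 245.74923067]
```

View pics/b2.png

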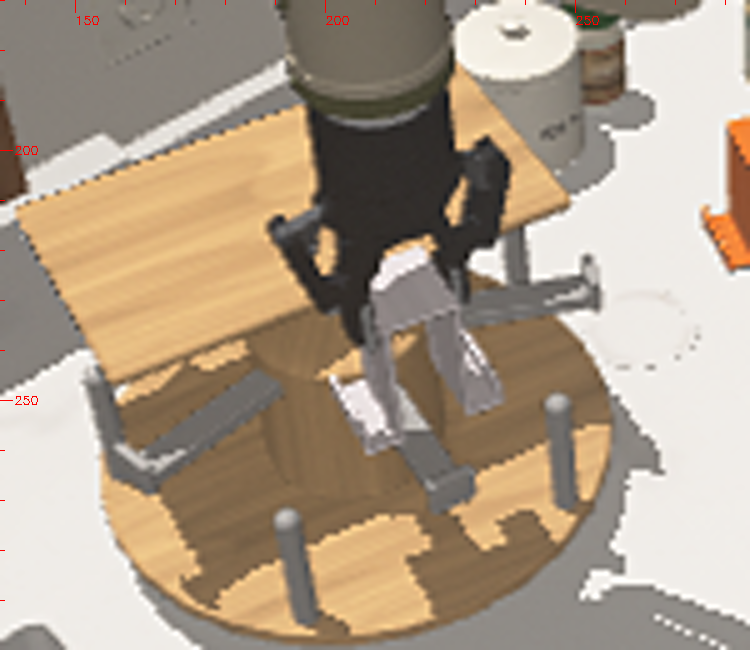

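The hook hangs squarely over the front bar, whose end stop (226,267) is where predicted. Lowering.

Call:
{"api": "step_arm", "payload": {
  "rows": [
    [[0, -1, 30], 0],
    [[0, -1, 60], 0],
    [[0, -1, 80], 0],
    [[0, -1, 95], 0],
    [[0, -1, 105], 0],
    [[0, -1, 110], 0],
    [[0, -1, 113], 0],
    [[0, -1, 113], 0]
  ]
}}

```text
time: 5.9
tool_pos: [481.2, 215.4, 127.8]
tcp_rot: [-180.0, -0.0, -12.8]
ft_force: [0.4, -0.1, -1.1]
finger_gap: 46.1
grip_force: 36.2
```

Call:
{"api": "step_arm", "payload": {
  "rows": [
    [[0, 0, 1], 0],
    [[0, 0, 2], 0],
    [[0, 0, 2], 0]
  ]
}}

```text
time: 6.2
tool_pos: [481.0, 215.4, 125.6]
tcp_rot: [-180.0, -0.0, -12.8]
ft_force: [-0.1, 0.5, -1.4]
finger_gap: 46.2
grip_force: 36.2
```

Call:
{"api": "step_arm", "payload": {
  "rows": [
    [[0, 0, 0], 0],
    [[0, 0, 0], 0],
    [[0, 0, 0], 0],
    [[0, 0, 0], 0],
    [[0, 0, 0], 0],
    [[0, 0, 0], 0]
  ],
  "fingers": 1
}}

```text
time: 6.8
tool_pos: [480.8, 215.3, 125.3]
tcp_rot: [-180.0, -0.0, -12.8]
ft_force: [0.3, 0.4, 0.0]
finger_gap: 85.5
grip_force: 0.0
```

Call:
{"api": "step_arm", "payload": {
  "rows": [
    [[0, 0, -20], 0],
    [[0, 0, -50], 0],
    [[0, 0, -90], 0],
    [[0, 0, -110], 0],
    [[0, 0, -110], 0],
    [[0, 0, -110], 0]
  ]
}}

```text
time: 7.4
tool_pos: [480.9, 215.4, 235.3]
tcp_rot: [-180.0, -0.0, -12.8]
ft_force: [0.4, 0.2, -0.2]
finger_gap: 85.0
grip_force: 0.0
```

Run:
```python
from h import *
a=snapshot('top');b=snapshot('scene')
crop('scene',135,170,285,300,5,'c2',b)
s=np.array([585.3,189.5])
P=lambda a,rr:s+rr*np.array([np.cos(np.radians(a)),np.sin(np.radians(a))])
F=167.2
for a in (49,38,28,18,10,4.5): print(a,P(F+a,150).round())
go((*P(F+49,150),236,-12.8),(*P(F+49,150),118,-12.8))
```

```text
49 [464. 101.]
38 [450. 126.]
28 [441. 150.]
18 [436. 176.]
10 [435. 197.]
4.5 [437. 211.]
t 7.5 at [480.  215.  233.6] rot [ 1.799e+02  1.000e-01 -1.280e+01] gap 85.7 F [-0.5  0.5  0.2]
(np.float64(464.25595317842965), np.float64(100.90914985701124), 236, -12.8) -> [ 10.  114.8  -2.2] turn -0.0
(np.float64(464.25595317842965), np.float64(100.90914985701124), 118, -12.8) -> [ 10.2 114.6 115.8] turn -0.0
```

View pics/c2.png

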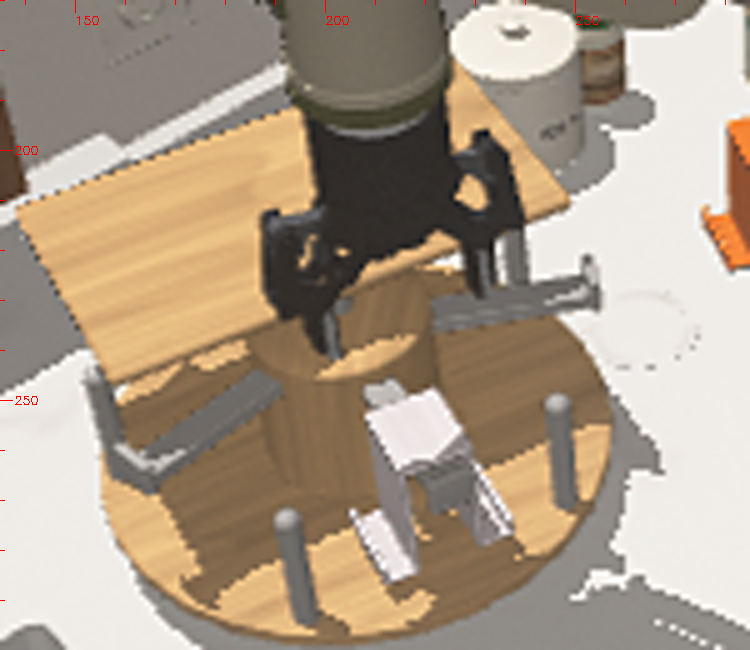

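Hook A sits astride the front bar (its web is near (217,254) in the scene picture). Next, pushing the right-hand post clockwise.

Call:
{"api": "step_arm", "payload": {
  "rows": [
    [[10, 115, -2], 0],
    [[10, 115, -2], 0],
    [[10, 115, -2], 0],
    [[10, 115, -2], 0],
    [[10, 115, 40], 0],
    [[10, 115, 80], 0],
    [[10, 115, 117], 0],
    [[10, 115, 117], 0],
    [[10, 115, 117], 0]
  ],
  "fingers": 0
}}

```text
time: 8.4
tool_pos: [464.1, 101.5, 117.8]
tcp_rot: [180.0, 0.2, -12.8]
ft_force: [-0.9, -1.0, 1.5]
finger_gap: 0.0
grip_force: 0.0
```

Run:
```python
from h import *
s=np.array([585.3,189.5])
P=lambda a,rr:s+rr*np.array([np.cos(np.radians(a)),np.sin(np.radians(a))])
F=167.2
go(*[(*P(F+a,150).round(1),117,-12.8) for a in (44,39,34,29,24,19,14,9,5,3)])
```

```text
t 8.4 at [464.1 101.5 117.8] rot [180.    0.2 -12.8] gap 0.0 F [-0.9 -1.   1.5]
(np.float64(457.0), np.float64(111.8), 117, -12.8) -> [-9.2 -8.4  0.8] turn 0.0
(np.float64(450.7), np.float64(123.3), 117, -12.8) -> [-17.9 -18.3   0.8] turn 0.0
(np.float64(445.5), np.float64(135.3), 117, -12.8) -> [-25.6 -28.8   0.8] turn 0.0
(np.float64(441.3), np.float64(147.7), 117, -12.8) -> [-32.5 -40.    0.8] turn 0.0
(np.float64(438.2), np.float64(160.4), 117, -12.8) -> [-38.3 -51.7   0.8] turn 0.0
(np.float64(436.2), np.float64(173.3), 117, -12.8) -> [-43.1 -63.8   0.9] turn 0.0
(np.float64(435.3), np.float64(186.4), 117, -12.8) -> [-46.9 -76.4   0.9] turn 0.0
(np.float64(435.6), np.float64(199.4), 117, -12.8) -> [-49.5 -89.1   0.9] turn 0.0
(np.float64(436.7), np.float64(209.9), 117, -12.8) -> [-50.7 -99.6   0.8] turn 0.0
(np.float64(437.5), np.float64(215.0), 117, -12.8) -> [ -51.1 -104.8    0.8] turn 0.0
```

Call:
{"api": "step_arm", "payload": {
  "rows": [
    [[-9, -8, 0], 0],
    [[-18, -18, 0], 0],
    [[-26, -29, 0], 0],
    [[-32, -40, 0], 0],
    [[-38, -52, 0], 0],
    [[-43, -64, 0], 0],
    [[-47, -76, 0], 0],
    [[-49, -89, 0], 0],
    [[-51, -99, 0], 0],
    [[-51, -104, 0], 0],
    [[-58, -104, -40], 0],
    [[-58, -104, -85], 0]
  ]
}}

```text
time: 9.6
tool_pos: [429.0, 215.4, 201.6]
tcp_rot: [179.8, 0.3, -12.8]
ft_force: [1.2, 0.3, -0.1]
finger_gap: -0.1
grip_force: 0.0
```

Run:
```python
from h import *
b=snapshot('scene')
cv2.imwrite('pics/d0.png',b)
go((424,-364,236,-1))
```

```text
t 9.7 at [433.7 216.9 211.9] rot [-179.7   -0.3  -12.8] gap -0.3 F [3.8 0.9 7.1]
(424, -364, 236, -1) -> [119.2 568.5 -26.1] turn -11.8
```

Call:
{"api": "step_arm", "payload": {
  "rows": [
    [[0, 0, -34], 0],
    [[0, 0, -34], 0],
    [[0, 0, -34], 0],
    [[0, 0, -34], 0],
    [[0, 0, -34], 0],
    [[0, 0, -34], 0]
  ],
  "fingers": 1
}}

```text
time: 10.25
tool_pos: [431.0, 215.1, 236.1]
tcp_rot: [179.9, 0.1, -12.8]
ft_force: [0.5, -0.7, 0.0]
finger_gap: 84.2
grip_force: 0.0
```

Run:
```python
from h import *
go((424,-364,236,-1))
```

```text
t 10.2 at [431.  215.1 236.1] rot [ 1.799e+02  1.000e-01 -1.280e+01] gap 84.2 F [ 0.5 -0.7  0. ]
(424, -364, 236, -1) -> [1.217e+02 5.662e+02 4.000e-01] turn -11.8
```

Call:
{"api": "step_arm", "payload": {
  "rows": [
    [[122, 566, 0], -11.8],
    [[122, 566, 0], -11.8],
    [[122, 566, 0], -11.8],
    [[122, 566, 0], -11.8],
    [[122, 566, 0], -11.8],
    [[122, 566, 0], -11.8],
    [[122, 566, 0], -11.8],
    [[122, 566, 0], -11.8],
    [[122, 566, 0], -11.8],
    [[122, 566, 0], -11.8],
    [[122, 566, 0], -11.8],
    [[122, 566, 0], -11.8]
  ]
}}

```text
time: 11.45
tool_pos: [423.9, -366.7, 236.4]
tcp_rot: [-180.0, 0.0, -1.1]
ft_force: [0.1, 1.3, 0.6]
finger_gap: 85.5
grip_force: 0.0
```

Run:
```python
from h import *
a=snapshot('top');b=snapshot('scene')
u=cv2.hconcat([b[170:310,135:285],b[150:290,285:395]])
cv2.imwrite('pics/e.png',cv2.resize(u,None,fx=3,fy=3,interpolation=2))
crop('top',140,130,410,290,2,'et',a)
im=cv2.vconcat([cv2.resize(u,(540,291)),cv2.imread('pics/et.png')[:300]]);cv2.imwrite('pics/e.png',im)
go((424,-364,236,-1))
```

```text
t 11.6 at [ 423.5 -367.6  235.9] rot [-1.8e+02  1.0e-01 -1.3e+00] gap 85.4 F [ 0.3 -0.   0.1]
(424, -364, 236, -1) -> [ 0.4 -3.6 -0.1] turn -0.3
```

View pics/e.png

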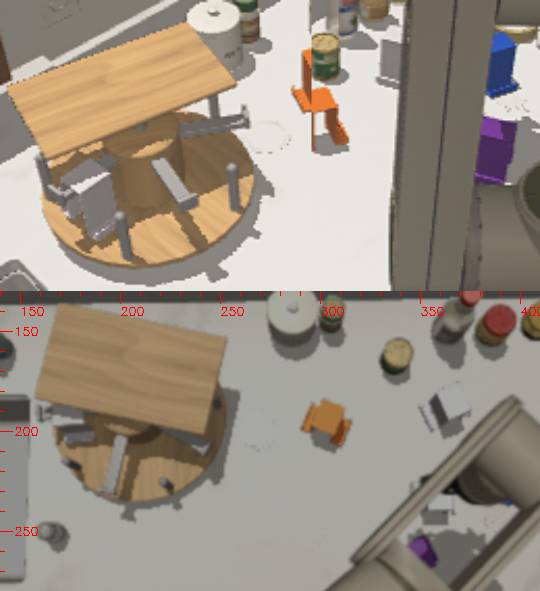

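The turntable clicked round: hook A is now on the left bar, an empty bar is at the front, and B is where it was. The gripper half hides C, so I check its visible left foot by image difference.

Run:
```python
from h import *
t=cv2.imread('pics/top0.png');a=snapshot('top')
im=cv2.hconcat([cv2.resize(x[210:255,335:380],None,fx=8,fy=8,interpolation=2) for x in(t,a)])
cv2.imwrite('pics/f.png',im)
```

```text
(no output)
```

View pics/f.png

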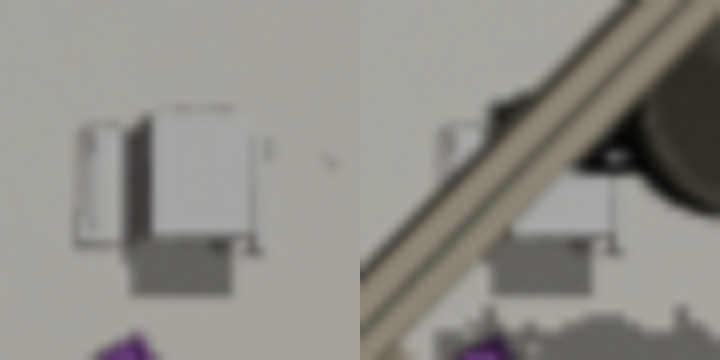

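C hasn't moved: its foot and front web edge line up in both pictures. Descending and gripping.

Call:
{"api": "step_arm", "payload": {
  "rows": [
    [[0, -3, 45], 0],
    [[0, -3, 90], 0],
    [[0, -3, 130], 0],
    [[0, -3, 150], 0],
    [[0, -3, 164], 0],
    [[0, -3, 164], 0],
    [[0, -3, 164], 0]
  ]
}}

```text
time: 12.3
tool_pos: [425.6, -360.8, 74.4]
tcp_rot: [180.0, -0.1, -1.0]
ft_force: [0.4, -0.5, 0.9]
finger_gap: 85.5
grip_force: 0.0
```

Call:
{"api": "step_arm", "payload": {
  "rows": [
    [[0, 0, 0], 0],
    [[0, 0, 0], 0],
    [[0, 0, 0], 0],
    [[0, 0, 0], 0],
    [[0, 0, 0], 0],
    [[0, 0, 0], 0],
    [[0, 0, 0], 0],
    [[0, 0, 0], 0]
  ],
  "fingers": 0
}}

```text
time: 13.1
tool_pos: [425.7, -361.5, 74.7]
tcp_rot: [179.9, -0.1, -1.0]
ft_force: [0.5, 0.6, 6.4]
finger_gap: 45.8
grip_force: 35.4
```

Call:
{"api": "step_arm", "payload": {
  "rows": [
    [[0, 0, -20], 0],
    [[0, 0, -50], 0],
    [[0, 0, -90], 0],
    [[0, 0, -130], 0],
    [[0, 0, -168], 0],
    [[0, 0, -168], 0],
    [[0, 0, -168], 0]
  ]
}}

```text
time: 13.8
tool_pos: [425.3, -361.2, 242.2]
tcp_rot: [179.9, -0.1, -1.0]
ft_force: [-0.2, 0.2, -1.8]
finger_gap: 45.7
grip_force: 36.3
```

Run:
```python
from h import *
go((440,0,241,-12.8),(481,214,241,-12.8))
```

```text
t 13.8 at [ 425.3 -361.2  242.2] rot [ 1.799e+02 -1.000e-01 -1.000e+00] gap 45.7 F [-0.2  0.2 -1.8]
(440, 0, 241, -12.8) -> [   8.2 -361.4    0.7] turn 11.8
(481, 214, 241, -12.8) -> [ 4.540e+01 -5.761e+02  4.000e-01] turn 11.8
```

Call:
{"api": "step_arm", "payload": {
  "rows": [
    [[45, -576, 0], 11.8],
    [[45, -576, 0], 11.8],
    [[45, -576, 0], 11.8],
    [[45, -576, 0], 11.8],
    [[45, -576, 0], 11.8],
    [[45, -576, 0], 11.8],
    [[45, -576, 0], 11.8],
    [[45, -576, 0], 11.8],
    [[45, -576, 0], 11.8],
    [[45, -576, 0], 11.8],
    [[45, -576, 0], 11.8],
    [[45, -576, 0], 11.8]
  ]
}}

```text
time: 15.0
tool_pos: [478.6, 217.5, 238.5]
tcp_rot: [179.9, 0.2, -12.7]
ft_force: [0.5, -0.7, -1.2]
finger_gap: 45.6
grip_force: 36.5
```

Call:
{"api": "step_arm", "payload": {
  "rows": [
    [[0, 0, 0], 0],
    [[0, 0, 0], 0],
    [[0, 0, 0], 0]
  ]
}}

```text
time: 15.3
tool_pos: [479.6, 213.4, 239.8]
tcp_rot: [179.9, 0.1, -12.9]
ft_force: [-0.3, 0.5, -1.9]
finger_gap: 45.5
grip_force: 36.6
```

Run:
```python
from h import *
b=snapshot('scene')
crop('scene',135,170,285,300,5,'g2',b)
go((481,214.5,241,-12.8),(481,214.5,131,-12.8))
```

```text
t 15.3 at [479.8 213.2 240.2] rot [ 1.799e+02  1.000e-01 -1.290e+01] gap 45.4 F [-0.1  0.6 -2.4]
(481, 214.5, 241, -12.8) -> [ 0.8 -1.5 -0.8] turn -0.1
(481, 214.5, 131, -12.8) -> [  1.   -1.7 109.2] turn -0.1
```

View pics/g2.png

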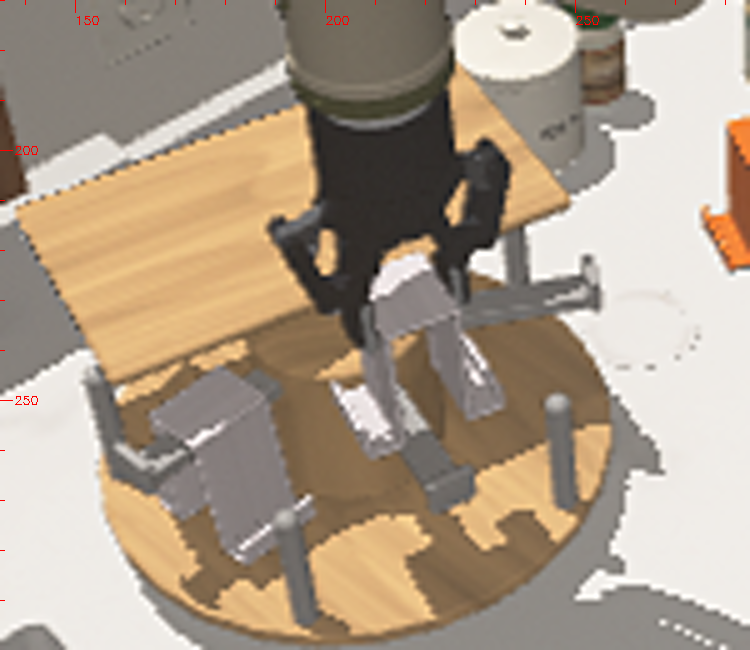

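Same picture as the first time: C is over the front bar and hook A is seated on the left bar. Lowering and releasing.

Call:
{"api": "step_arm", "payload": {
  "rows": [
    [[1, -2, 30], 0],
    [[1, -2, 60], 0],
    [[1, -2, 80], 0],
    [[1, -2, 95], 0],
    [[1, -2, 104], 0],
    [[1, -2, 109], 0],
    [[1, -2, 111], 0],
    [[1, -2, 111], 0],
    [[1, -2, 111], 0]
  ]
}}

```text
time: 16.25
tool_pos: [482.3, 216.3, 131.3]
tcp_rot: [-180.0, -0.1, -12.8]
ft_force: [-0.1, 0.4, -0.8]
finger_gap: 45.8
grip_force: 36.6
```

Call:
{"api": "step_arm", "payload": {
  "rows": [
    [[0, 0, 0], 0],
    [[0, 0, 0], 0],
    [[0, 0, 0], 0],
    [[0, 0, 0], 0],
    [[0, 0, 0], 0],
    [[0, 0, 0], 0]
  ],
  "fingers": 1
}}

```text
time: 16.85
tool_pos: [481.7, 216.1, 130.3]
tcp_rot: [-180.0, -0.0, -12.8]
ft_force: [-0.1, 0.0, 0.7]
finger_gap: 85.2
grip_force: 0.0
```

Call:
{"api": "step_arm", "payload": {
  "rows": [
    [[0, 0, -20], 0],
    [[0, 0, -50], 0],
    [[0, 0, -90], 0],
    [[0, 0, -107], 0],
    [[0, 0, -107], 0],
    [[0, 0, -107], 0]
  ]
}}

```text
time: 17.45
tool_pos: [481.6, 216.1, 237.0]
tcp_rot: [-180.0, -0.0, -12.8]
ft_force: [0.1, -0.3, -0.7]
finger_gap: 85.5
grip_force: 0.0
```

Run:
```python
from h import *
b=snapshot('scene')
crop('scene',135,170,285,300,4,'h2',b)
go((464,101.5,236,-12.8),(464,101.5,118,-12.8))
```

```text
t 17.5 at [481.1 215.9 235.9] rot [ 1.799e+02  1.000e-01 -1.280e+01] gap 85.3 F [-0.3  0.7 -1.2]
(464, 101.5, 236, -12.8) -> [  8.7 115.3   0. ] turn -0.0
(464, 101.5, 118, -12.8) -> [  8.9 115.2 118. ] turn -0.0
```

View pics/h2.png

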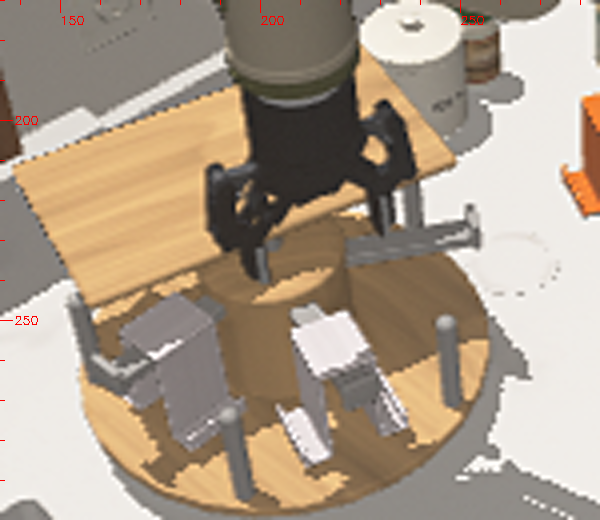

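Both hooks sit astride their bars, with C's web at about (217,254). Second push.

Call:
{"api": "step_arm", "payload": {
  "rows": [
    [[9, 115, 0], 0],
    [[9, 115, 0], 0],
    [[9, 115, 0], 0],
    [[9, 115, 0], 0],
    [[9, 115, 40], 0],
    [[9, 115, 80], 0],
    [[9, 115, 118], 0],
    [[9, 115, 118], 0],
    [[9, 115, 118], 0]
  ],
  "fingers": 0
}}

```text
time: 18.4
tool_pos: [463.9, 102.5, 118.6]
tcp_rot: [180.0, 0.2, -12.8]
ft_force: [-0.7, -0.4, 1.0]
finger_gap: -0.1
grip_force: 0.0
```

Call:
{"api": "step_arm", "payload": {
  "rows": [
    [[-9, -8, 0], 0],
    [[-18, -18, 0], 0],
    [[-26, -29, 0], 0],
    [[-32, -40, 0], 0],
    [[-38, -52, 0], 0],
    [[-43, -64, 0], 0],
    [[-47, -76, 0], 0],
    [[-49, -89, 0], 0],
    [[-51, -99, 0], 0],
    [[-51, -104, 0], 0],
    [[-58, -104, -40], 0],
    [[-58, -104, -85], 0]
  ]
}}

```text
time: 19.6
tool_pos: [428.9, 216.4, 202.5]
tcp_rot: [179.8, 0.4, -12.8]
ft_force: [0.6, 0.7, 0.3]
finger_gap: -0.1
grip_force: 0.0
```

Call:
{"api": "step_arm", "payload": {
  "rows": [
    [[0, 0, -34], 0],
    [[0, 0, -34], 0],
    [[0, 0, -34], 0],
    [[0, 0, -34], 0],
    [[0, 0, -34], 0],
    [[0, 0, -34], 0]
  ],
  "fingers": 1
}}

```text
time: 20.2
tool_pos: [430.8, 216.0, 236.9]
tcp_rot: [179.9, 0.1, -12.8]
ft_force: [-0.4, -0.2, 0.2]
finger_gap: 84.9
grip_force: 0.0
```

Run:
```python
from h import *
t=cv2.imread('pics/top0.png');a=snapshot('top')
d=cv2.absdiff(t,a).max(2)
print('B diff',d[175:207,345:380].max(),'tin',d[150:172,328:347].max())
go((593,-393,236,23))
```

```text
B diff 4 tin 4
t 20.2 at [430.9 216.1 237.2] rot [ 1.799e+02  1.000e-01 -1.280e+01] gap 85.7 F [-0.2 -0.2 -0.6]
(593, -393, 236, 23) -> [293.3 557.9   1.3] turn -35.8
```

Call:
{"api": "step_arm", "payload": {
  "rows": [
    [[293, 558, 1], -35.8],
    [[293, 558, 1], -35.8],
    [[293, 558, 1], -35.8],
    [[293, 558, 1], -35.8],
    [[293, 558, 1], -35.8],
    [[293, 558, 1], -35.8],
    [[293, 558, 1], -35.8],
    [[293, 558, 1], -35.8],
    [[293, 558, 1], -35.8],
    [[293, 558, 1], -35.8],
    [[293, 558, 1], -35.8],
    [[293, 558, 1], -35.8]
  ]
}}

```text
time: 21.45
tool_pos: [578.6, -339.3, 236.6]
tcp_rot: [-180.0, 0.0, 23.0]
ft_force: [1.1, 0.7, 0.9]
finger_gap: 85.5
grip_force: 0.0
```

Run:
```python
from h import *
go((593,-393,236,23))
```

```text
t 21.4 at [ 578.6 -339.3  236.6] rot [-180.    0.   23.] gap 85.5 F [1.1 0.7 0.9]
(593, -393, 236, 23) -> [-7.7 55.1  0.6] turn -0.0
```

Call:
{"api": "step_arm", "payload": {
  "rows": [
    [[-4, 27, 30], 0],
    [[-4, 27, 70], 0],
    [[-4, 27, 100], 0],
    [[-4, 27, 100], 0],
    [[-4, 27, 100], 0]
  ]
}}

```text
time: 21.95
tool_pos: [585.0, -363.2, 136.9]
tcp_rot: [-179.9, 0.1, 23.0]
ft_force: [-0.0, 0.4, 0.8]
finger_gap: 85.4
grip_force: 0.0
```

Run:
```python
from h import *
b=snapshot('scene');a=snapshot('top')
t=cv2.imread('pics/top0.png')
im=cv2.hconcat([cv2.resize(x[160:215,335:390],(440,440),interpolation=2) for x in(a,)]+[cv2.resize(b[180:260,135:215],(340,440)) ])
cv2.imwrite('pics/i.png',im)
go((593,-393,74,23))
```

```text
t 22.1 at [ 586.8 -364.2  140.3] rot [ 1.798e+02 -1.000e-01  2.300e+01] gap 85.2 F [0.5 0.1 1.1]
(593, -393, 74, 23) -> [-5.6 28.7 66.4] turn -0.0
```

View pics/i.png

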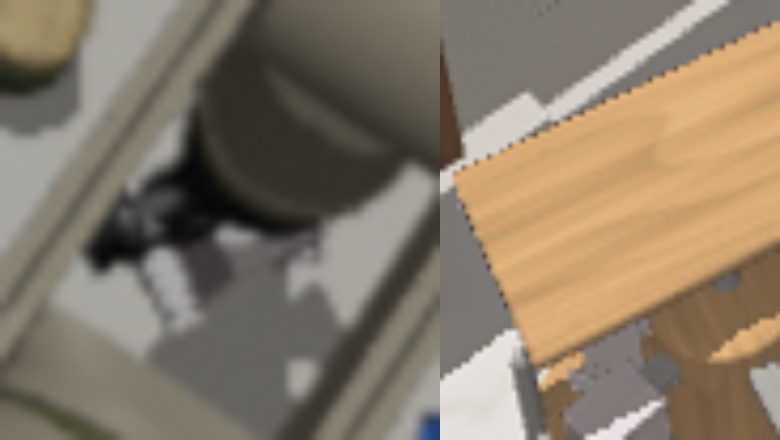

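The arm covers B, and the TCP is 29 mm short along tool y. I correct that at this height, which is above the hook, then descend.

Call:
{"api": "step_arm", "payload": {
  "rows": [
    [[-5, 28, 0], 0],
    [[-5, 28, 0], 0],
    [[-5, 28, 0], 0]
  ]
}}

```text
time: 22.35
tool_pos: [592.9, -392.3, 140.1]
tcp_rot: [179.8, -0.1, 22.9]
ft_force: [0.5, 0.8, -0.1]
finger_gap: 85.2
grip_force: 0.0
```

Run:
```python
from h import *
go((593,-393,73,23))
```

```text
t 22.4 at [ 592.9 -392.3  140.1] rot [ 1.798e+02 -1.000e-01  2.290e+01] gap 85.2 F [ 0.5  0.8 -0.1]
(593, -393, 73, 23) -> [-0.3  0.5 67.1] turn -0.1
```

Call:
{"api": "step_arm", "payload": {
  "rows": [
    [[0, 0, 25], 0],
    [[0, 0, 45], 0],
    [[0, 0, 66], 0],
    [[0, 0, 66], 0],
    [[0, 0, 66], 0]
  ]
}}

```text
time: 22.85
tool_pos: [592.1, -390.9, 72.4]
tcp_rot: [180.0, -0.0, 23.0]
ft_force: [0.2, 0.1, 0.3]
finger_gap: 85.0
grip_force: 0.0
```

Call:
{"api": "step_arm", "payload": {
  "rows": [
    [[0, 0, 0], 0],
    [[0, 0, 0], 0],
    [[0, 0, 0], 0],
    [[0, 0, 0], 0],
    [[0, 0, 0], 0],
    [[0, 0, 0], 0],
    [[0, 0, 0], 0],
    [[0, 0, 0], 0]
  ],
  "fingers": 0
}}

```text
time: 23.65
tool_pos: [592.7, -392.1, 73.2]
tcp_rot: [179.9, -0.1, 23.0]
ft_force: [-0.0, -0.3, 5.5]
finger_gap: 45.4
grip_force: 36.8
```

Call:
{"api": "step_arm", "payload": {
  "rows": [
    [[0, 0, -20], 0],
    [[0, 0, -50], 0],
    [[0, 0, -90], 0],
    [[0, 0, -130], 0],
    [[0, 0, -168], 0],
    [[0, 0, -168], 0],
    [[0, 0, -168], 0]
  ]
}}

```text
time: 24.35
tool_pos: [592.3, -391.8, 240.9]
tcp_rot: [179.9, -0.1, 23.0]
ft_force: [-0.2, 0.2, -3.2]
finger_gap: 45.5
grip_force: 36.6
```

Run:
```python
from h import *
go((430,0,241,-12.8),(481,214,241,-12.8))
```

```text
t 24.4 at [ 592.3 -391.8  240.9] rot [ 1.799e+02 -1.000e-01  2.300e+01] gap 45.5 F [-0.2  0.2 -3.2]
(430, 0, 241, -12.8) -> [   3.5 -424.1   -1.1] turn 35.8
(481, 214, 241, -12.8) -> [ 133.9 -601.2   -1.3] turn 35.8
```

Call:
{"api": "step_arm", "payload": {
  "rows": [
    [[4, -424, -1], 35.8],
    [[4, -424, -1], 35.8],
    [[4, -424, -1], 35.8],
    [[4, -424, -1], 35.8],
    [[4, -424, -1], 35.8],
    [[4, -424, -1], 35.8],
    [[4, -424, -1], 35.8],
    [[4, -424, -1], 35.8],
    [[4, -424, -1], 35.8],
    [[4, -424, -1], 35.8],
    [[4, -424, -1], 35.8],
    [[4, -424, -1], 35.8]
  ]
}}

```text
time: 25.55
tool_pos: [429.7, -0.1, 239.3]
tcp_rot: [180.0, 0.1, -12.9]
ft_force: [-0.2, -0.1, -0.6]
finger_gap: 45.3
grip_force: 37.0
```

Run:
```python
from h import *
go((481,214.5,241,-12.8))
b=snapshot('scene'); cv2.imwrite('pics/j.png',b)
crop('scene',135,170,285,300,5,'j2',b)
```

```text
t 25.6 at [ 4.297e+02 -1.000e-01  2.393e+02] rot [ 1.80e+02  1.00e-01 -1.29e+01] gap 45.3 F [-0.2 -0.1 -0.6]
(481, 214.5, 241, -12.8) -> [   2.2 -220.6   -1.8] turn -0.1
```

View pics/j2.png

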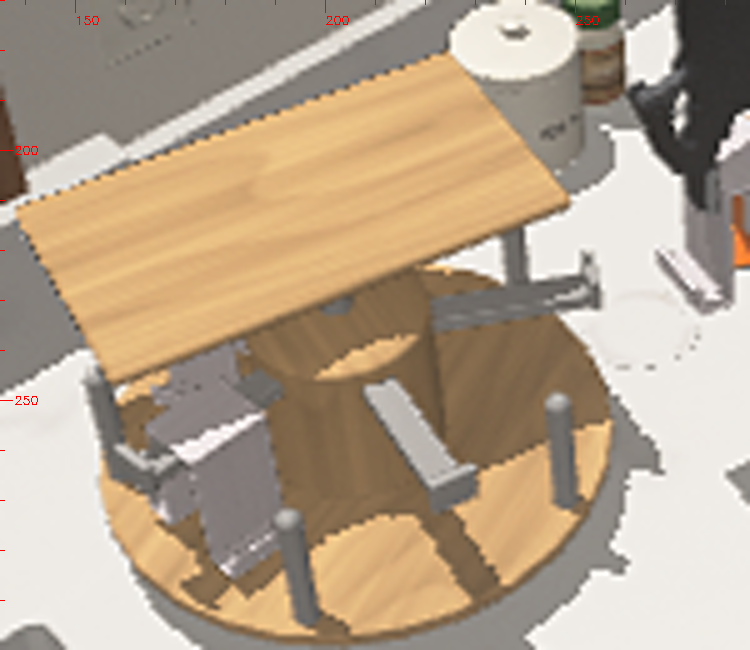

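The front bar is empty and clicked home (end stop at about (226,267)), with two hooks on the bars to the left and behind. Bringing B in.

Call:
{"api": "step_arm", "payload": {
  "rows": [
    [[2, -220, -2], 0],
    [[2, -220, -2], 0],
    [[2, -220, -2], 0],
    [[2, -220, -2], 0],
    [[2, -220, -2], 0],
    [[2, -220, -2], 0],
    [[2, -220, -2], 0],
    [[2, -220, -2], 0]
  ]
}}

```text
time: 26.4
tool_pos: [481.0, 213.2, 242.0]
tcp_rot: [180.0, 0.0, -12.9]
ft_force: [0.1, -0.2, -2.9]
finger_gap: 45.5
grip_force: 37.4
```

Call:
{"api": "step_arm", "payload": {
  "rows": [
    [[0, 0, 30], 0],
    [[0, 0, 60], 0],
    [[0, 0, 80], 0],
    [[0, 0, 80], 0],
    [[0, 0, 80], 0]
  ]
}}

```text
time: 26.9
tool_pos: [480.9, 213.6, 162.9]
tcp_rot: [180.0, 0.0, -12.9]
ft_force: [-0.9, 0.4, -0.3]
finger_gap: 45.3
grip_force: 37.4
```

Run:
```python
from h import *
go((481,215.5,129,-12.8))
```

```text
t 26.9 at [480.9 213.6 162.9] rot [180.    0.  -12.9] gap 45.3 F [-0.9  0.4 -0.3]
(481, 215.5, 129, -12.8) -> [-0.3 -1.9 33.9] turn -0.1
```

Call:
{"api": "step_arm", "payload": {
  "rows": [
    [[0, -2, 12], 0],
    [[0, -2, 22], 0],
    [[0, -2, 29], 0],
    [[0, -2, 32], 0],
    [[0, -2, 34], 0],
    [[0, -2, 34], 0],
    [[0, -2, 34], 0]
  ]
}}

```text
time: 27.6
tool_pos: [481.4, 216.7, 128.7]
tcp_rot: [-180.0, -0.0, -12.8]
ft_force: [-0.5, -0.2, -2.0]
finger_gap: 45.4
grip_force: 37.5
```

Call:
{"api": "step_arm", "payload": {
  "rows": [
    [[0, 0, 0], 0],
    [[0, 0, 0], 0],
    [[0, 0, 0], 0],
    [[0, 0, 0], 0],
    [[0, 0, 0], 0],
    [[0, 0, 0], 0]
  ],
  "fingers": 1
}}

```text
time: 28.2
tool_pos: [481.2, 216.6, 128.4]
tcp_rot: [-180.0, -0.0, -12.8]
ft_force: [0.6, -0.5, 1.1]
finger_gap: 85.5
grip_force: 0.0
```

Call:
{"api": "step_arm", "payload": {
  "rows": [
    [[0, 0, -20], 0],
    [[0, 0, -50], 0],
    [[0, 0, -90], 0],
    [[0, 0, -107], 0],
    [[0, 0, -107], 0],
    [[0, 0, -107], 0]
  ]
}}

```text
time: 28.8
tool_pos: [481.2, 216.6, 235.1]
tcp_rot: [-180.0, -0.0, -12.8]
ft_force: [0.9, 0.2, -0.4]
finger_gap: 85.3
grip_force: 0.0
```

Run:
```python
from h import *
b=snapshot('scene')
o=cv2.imread('pics/h2.png')
im=cv2.resize(b[170:300,135:285],None,fx=4,fy=4,interpolation=2)
print(cv2.absdiff(o,im)[300:470,280:420].mean())  # compare placed hook with C's placing
go((464,101.5,236,-12.8),(464,101.5,118,-12.8))
```

```text
8.451876750700281
t 28.9 at [480.6 216.4 234. ] rot [ 1.799e+02  1.000e-01 -1.280e+01] gap 85.5 F [-0.4 -0.4  0. ]
(464, 101.5, 236, -12.8) -> [  9.3 115.7  -1.9] turn -0.0
(464, 101.5, 118, -12.8) -> [  9.5 115.6 116.1] turn -0.0
```

B is placed much like C was. Third push.

Call:
{"api": "step_arm", "payload": {
  "rows": [
    [[9, 116, 0], 0],
    [[9, 116, 0], 0],
    [[9, 116, 0], 0],
    [[9, 116, 0], 0],
    [[9, 116, 40], 0],
    [[9, 116, 80], 0],
    [[9, 116, 117], 0],
    [[9, 116, 117], 0],
    [[9, 116, 117], 0]
  ],
  "fingers": 0
}}

```text
time: 29.75
tool_pos: [463.3, 102.1, 117.8]
tcp_rot: [180.0, 0.2, -12.8]
ft_force: [0.0, -0.6, 1.3]
finger_gap: 0.0
grip_force: 0.0
```

Call:
{"api": "step_arm", "payload": {
  "rows": [
    [[-9, -8, 0], 0],
    [[-18, -18, 0], 0],
    [[-26, -29, 0], 0],
    [[-32, -40, 0], 0],
    [[-38, -52, 0], 0],
    [[-43, -64, 0], 0],
    [[-47, -76, 0], 0],
    [[-49, -89, 0], 0],
    [[-51, -99, 0], 0],
    [[-51, -104, 0], 0],
    [[-58, -104, -40], 0],
    [[-58, -104, -85], 0]
  ]
}}

```text
time: 30.95
tool_pos: [428.3, 215.9, 201.7]
tcp_rot: [179.8, 0.3, -12.8]
ft_force: [2.2, 1.4, 0.4]
finger_gap: -0.1
grip_force: 0.0
```

Call:
{"api": "step_arm", "payload": {
  "rows": [
    [[-70, 100, -60], 0],
    [[-70, 300, -60], 0],
    [[-70, 300, -60], 0],
    [[-70, 300, -60], 0],
    [[-70, 300, -60], 0],
    [[-70, 300, -60], 0],
    [[-70, 300, -60], 0],
    [[-70, 300, -60], 0],
    [[-70, 300, -60], 0],
    [[-70, 300, -60], 0],
    [[-70, 300, -60], 0],
    [[-70, 300, -60], 0]
  ]
}}

```text
time: 32.15
tool_pos: [296.1, -60.4, 263.1]
tcp_rot: [-180.0, 0.1, -12.7]
ft_force: [0.3, -0.6, -1.0]
finger_gap: -0.1
grip_force: 0.0
```

Call:
{"api": "step_arm", "payload": {
  "rows": [
    [[0, 0, 0], 0],
    [[0, 0, 0], 0],
    [[0, 0, 0], 0],
    [[0, 0, 0], 0],
    [[0, 0, 0], 0],
    [[0, 0, 0], 0],
    [[0, 0, 0], 0],
    [[0, 0, 0], 0]
  ]
}}

```text
time: 32.95
tool_pos: [295.9, -61.3, 263.4]
tcp_rot: [180.0, -0.0, -12.8]
ft_force: [0.4, 0.3, 0.2]
finger_gap: 0.1
grip_force: 0.0
```

Run:
```python
from h import *
b=snapshot('scene');a=snapshot('top')
im=cv2.hconcat([cv2.resize(b[165:300,130:270],(440,424),interpolation=2),cv2.resize(a[130:270,140:260],(360,424),interpolation=2)])
im=cv2.vconcat([im,cv2.resize(a[130:290,260:420],(800,800))[0:170]])
cv2.imwrite('pics/k.png',im)
cv2.imwrite('pics/k_top.png',a)
go()
```

```text
t 33.0 at [295.9 -61.2 263.4] rot [180.   -0.  -12.8] gap -0.3 F [-0.4 -0.2  0.3]
```

View pics/k.png

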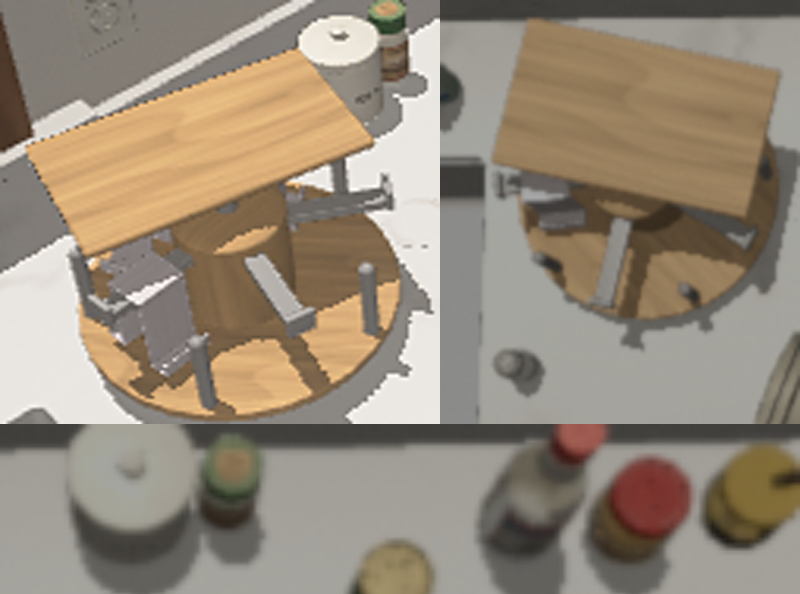

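The front bar is empty and clicked, the mill and tin are undisturbed, and no grey hook is left on the worktop. The end stops limit any sliding along a bar to 20 mm, within tolerance. Handing in.

Run:
```python
from h import *
print(r.hand_in())
```

```text
the job is handed in; nothing more can be done
None
```

I hung all three grey double hooks that were present on the rack, one to a bar, left an empty bar clicked at the front, and handed the job in at 33 s; hand-in gave no verdict, and the shelf hid the first hook from a final look.

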